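Put the backing plate away and hasp the case shut

ROBOT

A 6-joint arm with a two-finger parallel gripper is mounted at the origin on the work surface. World frame = base frame: x ahead of the robot, y to its left, z up, the work surface at z = 0. Lengths are in m, angles in degrees, forces in N, time in s.
With the tool pointing down it reaches from about 0.275 to 0.825 m from the base axis. Payload 5.2 kg.
Tool frame: the origin (TCP) lies at the very end of the fingers, on their centre line; the grasp point (between the pads) lies 19 mm behind it; z points along the fingers, y is the line along which they close (so a half turn about z gives the same grasp; the last joint's range is limited). The gripper opens to 93 mm and grips with 3 to 60 N. Pads are 15 mm wide; open, the fingers measure 128 mm over their backs; the gripper's body (75 mm by 188 mm) begins 65 mm behind the grasp point.
Start: joints at [57.307, 14.817, 87.949, -0, 77.235, -11.62], TCP at [0.198, 0.513, 0.219] pointing down, gripper open.
Joint ranges: [-179.93, 179.93], [-52.35, 119.4], [10.71, 147.94], [-69.91, 249.91], [12.55, 155.21], [-178.61, 178.61]. Speed limits (degrees/s): [147.25, 147.25, 180, 180, 180, 180].

INTERFACE

Orientations are given as [roll, pitch, yaw] about the fixed x, y, z axes, in that order (R = Rz(yaw) Ry(pitch) Rx(roll)).
In Python, from workcell import r gives the robot as it stands.
- The arm moves only by the tool play_rows, never from a script. Its argument "deltas" is a list that holds one entry, the list of rows, each a list of 7 numbers: the turn, a rotation vector about the tool's x, y, z in degrees, then the shift along the tool's x, y, z in m, then the closure in counts, from 0 (fully open) to 255 (shut). In form: [[[ax, ay, az, tx, ty, tz, hand], ...]]. A call has 1 to 5 rows; each row is the pose to reach, as a shift and turn from the pose commanded when the call began, along the tool's axes at that moment; what a row does not reach only later rows make up. A row lasts 1/12 s, in which the tool goes at most 41.7 mm and 7.16 degrees, less where a joint would pass 70% of its speed; a pose out of reach is approached as far as the arm can. A call with a gripper value outside its range is refused whole. The fingers move at their own pace and stop on an object; the grip force is fixed at half the most. Time passes only in rows, so rows that repeat a pose let the fingers close. It gives the time, the measured TCP pose, the force, the opening and the grip force at its end, in the units of the state.
- r.state(): the state, without advancing time (a new reading comes with each control period).
- r.read_camera(name): name is "side" or "top" or "wrist"; returns the picture (480x640x3 uint8, red, green, blue); there is no depth.
- r.camera_model(name): a dict with "K" (3x3 intrinsics, pixels), "R" (3x3) and "t" (3): a world point X has camera coordinates R X + t. Camera axes: x right, y down, z forward; pixel columns grow to the right and rows downward; lengths in m; the calibration is good to about 2 mm. A picture is of the moment at which its call begins: read the wrist's pose just before it. camera_model takes no time and is no camera call; for the wrist camera it gives the pose at the moment of the call.
- r.close_job(): hands the job in; it is judged then, once.
Trained networks look in the newest picture that a camera, given by its name, has taken for a name from the list of things; names that differ only in an ending like _2 or _b are one class to them, and where a whole thing is asked for, a point or a joint stands for the part that bears it (a point fixed in the world has none). Each returns a list of dicts, best first, with "score" (0 to 1); they miss things now and then, are a little off and sometimes report something else, mostly with a low value. They report only what shows in the picture. A call takes as long as a camera call.
- r.look_for(camera, target): "location" ([x, y, z] in m, in world coordinates, good to about 4 mm: the middle of the surface that is visible of it).
- r.outline_of(camera, target): "region" (480x640 bool, what is visible of it).
- r.spot_point(camera, target): "location" ([x, y, z] in m, in world coordinates, good to about 4 mm: a listed point, or the origin of a listed thing).
The state is a dict: "t": time; "joints": joint angles; "joint_vel": joint speeds; "tau": joint torques, N m; "tcp_pos": TCP position; "ee_rot": TCP orientation; "contact_force": force on the tool from outside, world axes, zero at the start; "wrist_torque": the same for the moment, N m; "grip_width": finger opening in m; "grasp_force": force on a finger pad.
Only numpy, scipy, OpenCV 4.12 (cv2) and the standard library are available. Lean on these libraries where they do the work, as an engineer would, in place of code of your own. Each camera call takes 0.05 s, during which the arm holds its last target. There are 200 camera calls.

TASK

Put the round polishing backing plate away: lay it flat in the open case with its hub up and let go of it, then shut the lid fully, and only then swing the case's steel hasp up and over onto the lid until it lies flat with the catch stud standing in its slot. Keep the hasp swung off until the lid is down, and leave the other things on the ledge where they are.

Things in the scene. Friction and masses are not known exactly. Their poses are not given: they have to be found in the camera images.
- case: Shallow plastic case screwed down, its front (own -x) with the hasp away from the robot, its hinged back (own +x) to the robot; outside 165 (x) x 185 (y) x 45 mm high without lid, walls and floor 6 mm. Origin: centre of its underside, z up. Two steel ears for the hasp stand before the front wall, at own x = -85 to -95, y = +-23 mm, up to 79 mm high.
- lid (a joint): Lid hinge angle, rad: 0 shut, 1.05 fully open (a stop; it opens no further), so the open lid leans over the case; the lid stays where it is left and takes about 2 N at its front edge to swing. The lid is a shallow hood: 165 x 185 mm, 25 mm deep, hollow (cavity 21 mm deep). It turns about the case's y axis through lid_hinge.
- lid_hinge (a point): Point on the lid's hinge axis, mid-width at the case's back rim: 82.5 mm behind the case's centre, 45 mm up.
- lid_edge (a point): Middle of the lid's free front edge, on its outer (top) face; 165 mm from the hinge and 25 mm above the lid's rim plane. Moves with the lid.
- catch (a point): Top centre of the catch stud on the lid's top face, 10 x 10 mm, 16 mm tall, 117.5 mm from the lid hinge. Moves with the lid.
- hasp (a joint): Hasp angle, rad: 0 lying flat on the shut lid, 1.57 upright, 2.9 leaning right out over the front (a stop). It turns about the case's y axis through hasp_hinge and stays where it is left (about 0.5 N at the tab to move).
- hasp_hinge (a point): Point on the hasp's hinge axis, at mid-width: 94 mm before the case's centre, 74 mm up.
- hasp_tab (a point): Centre of the tab at the hasp's free end, 83 mm from the hinge. The hasp is a steel strap 95 mm long, 34 mm wide, 5 mm thick with a slot 24 x 18 mm centred 59 mm from the hinge; the tab is a block 24 long x 34 wide x 12 mm thick. Its z axis is the outer face when the hasp is shut (it then points up). Moves with the hasp.
- plate: Round backing plate, 125 mm diameter, 12 mm thick, with a round upright steel hub in the middle of its top, 34 mm diameter, reaching from 12 to 52 mm above its underside. Origin at the centre of its underside, z up. Mass about 0.3 kg.
- dish: Bystander: ceramic dish 110 mm across, 32 mm high, with two tyre valve caps in it; origin at the centre of its underside.
- jar: Bystander: squat screw-top jar 76 mm diameter, 60 mm tall; origin at the centre of its underside.
- tin: Bystander: low wax tin 90 mm diameter, 45 mm high; origin at the centre of its underside.

How it is judged (in metres and radians):
On the way, in this order (a step that is already met when the one before it is completed fails the run):
1. the plate lies flat in the case, hub up, let go, the lid still open and the hasp off (horizontal distance between plate and case below 0.035 m and z of plate in the frame of case below 0.012 m and angle between plate's own z axis and vertical below 0.1 rad and contact force between the fingers and plate below 0.1 N and value of joint lid above 0.6 rad and value of joint hasp above 1.5 rad), for 0.2 s.
2. the lid is shut, the hasp still off (value of joint lid below 0.04 rad and value of joint hasp above 1.2 rad), for 0.2 s.
3. the hasp lies flat over the catch (value of joint hasp below 0.1 rad and value of joint lid below 0.04 rad), for 0.2 s.
At the end, for the whole second after the job is handed in: The plate lies at rest in the case, flat (within 0.1 rad) with its hub up, its underside within 6 mm of the case's floor; the lid is shut (within 0.04 rad) and the hasp lies over the catch (within 0.1 rad of flat) (all of step 3 and horizontal distance between plate and case below 0.035 m and z of plate in the frame of case below 0.012 m and angle between plate's own z axis and vertical below 0.1 rad and linear speed of plate below 0.02 m/s); the robot touches nothing.
It fails at once if the hasp is swung over while the lid is up (value of joint hasp below 1 rad and value of joint lid above 0.15 rad).
It fails at once if a bystander is moved more than 30 mm or tipped over (distance of any of dish, jar, tin from where it was at the start of the episode above 0.03 m or angle between any of jar, dish, tin's own z axis and vertical above 0.5 rad).
It also fails if it takes over 72 s, if anything falls off the work surface, if the arm or the gripper's body presses on something with over 40 N, if the wrist force passes 120 N, or if a joint passes its speed limit or range.

## Working session

There is one attempt and no reset: what is moved stays moved. The work goes in short steps, Python scripts to look and compute and a tool call to move; the robot and the scene stay as the last step left them, time stands still between calls to the robot, and variables do not carry over. Pictures are saved under pics/ and viewed, at most 10 in all, crops included, and the job is handed in when it is done.

Besides the shell and the picture viewer there is one more tool, called as name([rows], argument=value, ...), one row to a line, values as JSON. play_rows: Moves the arm, as the interface text tells. Its arguments: {"type":"object","properties":{"deltas":{"type":"array","items":{"type":"array","items":{"type":"array","items":{"type":"number"}}}}},"required":["deltas"]}

```bash
mkdir -p pics; ls
python3 - <<'E'
from workcell import r
import cv2,numpy as np
for c in ["top","side"]:
    cv2.imwrite(f"pics/{c}0.png",r.read_camera(c)[:,:,::-1])
    for n in ["case","lid_hinge","lid_edge","catch","hasp_hinge","hasp_tab","plate","dish","jar","tin"]:
        try:
            d=r.spot_point(c,n)
            print(c,n,[(np.round(x["location"],3).tolist(),round(x["score"],2)) for x in d[:2]])
        except Exception as e: print(c,n,e)
s=r.state();print(s)
E
```

```text
pics
top case []
top lid_hinge [([0.454, 0.027, 0.047], 0.65), ([0.408, -0.303, -0.002], 0.22)]
top lid_edge [([0.512, 0.013, 0.194], 0.94)]
top catch [([0.475, 0.016, 0.169], 0.98)]
top hasp_hinge [([0.618, -0.019, 0.079], 0.68)]
top hasp_tab [([0.687, -0.041, 0.117], 0.73)]
top plate [([0.406, -0.302, -0.006], 0.93)]
top dish [([0.399, 0.27, -0.003], 0.66)]
top jar []
top tin [([0.621, 0.265, 0.004], 0.96)]
side case [([0.533, 0.008, -0.003], 0.81)]
side lid_hinge [([0.452, 0.029, 0.044], 0.64), ([0.397, 0.263, -0.0], 0.58)]
side lid_edge [([0.512, 0.009, 0.198], 0.6), ([0.41, -0.301, -0.001], 0.17)]
side catch [([0.474, 0.022, 0.169], 0.76)]
side hasp_hinge [([0.622, -0.018, 0.077], 0.71)]
side hasp_tab [([0.692, -0.037, 0.119], 0.91)]
side plate [([0.408, -0.302, -0.001], 0.94), ([0.531, 0.007, -0.001], 0.42)]
side dish [([0.396, 0.268, -0.001], 0.68)]
side jar []
side tin [([0.616, 0.262, 0.002], 0.88)]
{'t': 1.1, 'joints': array([ 5.73088727e+01,  1.48167725e+01,  8.79496679e+01,  7.79497813e-05,
        7.72337734e+01, -1.16201742e+01]), 'joint_vel': array([ 0.00509768,  0.0972362 ,  0.02136946,  0.01499353,  0.04725705,
       -0.08614231]), 'tau': array([ 3.76065655e-04, -4.37214911e+01, -2.84309757e+01,  7.19848881e-02,
        3.12561868e-02, -4.18239199e-05]), 'tcp_pos': array([0.19772361, 0.51323541, 0.21864741]), 'ee_rot': array([-1.79999806e+02, -1.17518029e-04,  1.58929030e+02]), 'contact_force': array([-0.58787006,  0.73840754,  0.10352253]), 'wrist_torque': array([ 0.03991622, -0.02847157, -0.0078447 ]), 'grasp_force': 0.0, 'grip_width': 0.09312634296021156}
```

View pics/top0.png

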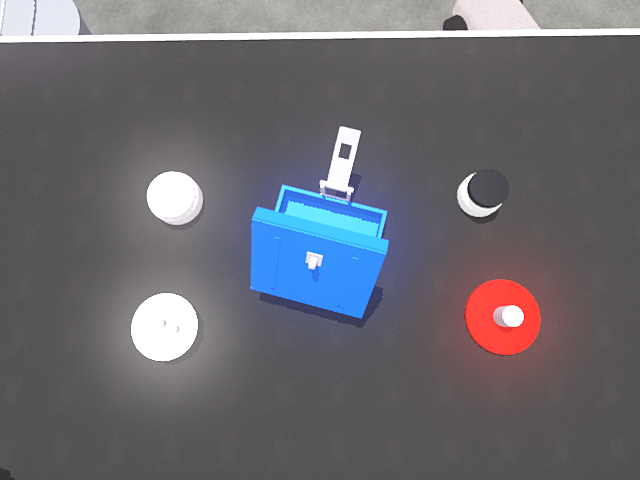

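View pics/side0.png

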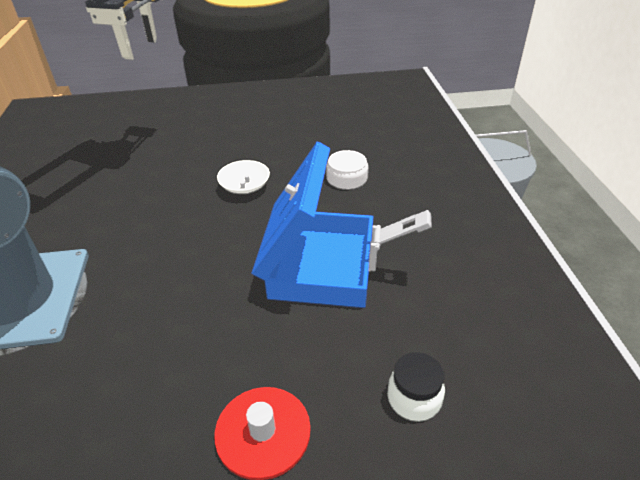

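Top view: the case sits mid-scene with its lid leaning forward (edge about row 230) and the hasp out at (343,160). The plate is at (503,317), the jar at (480,195), and the dish and tin are on the left. The side view agrees, and the detections fit the known sizes. Front direction is about -15.5° yaw and the case centre is about (0.532, 0.0065).

```bash
cat > h.py <<'E'
import numpy as np, sys
from scipy.spatial.transform import Rotation as Ro
from workcell import r
YAW=-15.5
f=np.array([np.cos(np.radians(YAW)),np.sin(np.radians(YAW)),0]); l=np.array([-f[1],f[0],0])
C=np.array([.532,.0065,0])
def case(u,v,z): return C+f*(u-.0825)+l*v+[0,0,z]   # u: ahead of lid hinge, v: left, z
def delta(p,tilt=30,yaw=180+YAW,pos=None,rot=None):
    s=r.state(); pos=s["tcp_pos"] if pos is None else pos
    R0=Ro.from_euler("xyz",s["ee_rot"] if rot is None else rot,degrees=True)
    R1=Ro.from_euler("z",yaw,degrees=True)*Ro.from_euler("x",180,degrees=True)*Ro.from_euler("y",tilt,degrees=True)
    d=np.r_[(R0.inv()*R1).as_rotvec(degrees=True).round(1),R0.inv().apply(np.asarray(p)-pos).round(4)]
    print("delta",d.tolist())
E
python3 - <<'E'
from h import *
delta([.33,.1,.30],0)
delta([.33,.1,.30],30)
E
```

```text
delta [-0.0, -0.0, -5.6, -0.272, -0.338, -0.0814]
delta [1.5, 30.0, -5.4, -0.272, -0.338, -0.0814]
```

play_rows([
  [[0,0,-5.5,-0.06,-0.07,-0.08,0],[0,0,-5.5,-0.08,-0.11,-0.08,0],[0,0,-5.5,-0.11,-0.14,-0.08,0],[0,0,-5.5,-0.14,-0.17,-0.08,0],[0,0,-5.5,-0.14,-0.17,-0.08,0]],
])

```text
t: 1.52
tcp_pos: [0.257, 0.3312, 0.2937]
ee_rot: [179.9, 0.1, 164.5]
contact_force: [1.7, 0.7, -0.8]
grip_width: 0.0931
grasp_force: 0.0
```

Run:
```python
from h import *
delta([.33,.05,.30],30)
delta([.36,-.14,.30],30)
```

```text
delta [0.1, 30.1, 0.0, -0.1454, -0.2515, -0.0064]
delta [0.1, 30.1, 0.0, -0.2251, -0.4266, -0.0066]
```

play_rows([
  [[0,6,0,-0.02,-0.035,-0.006,0],[0,12,0,-0.04,-0.07,-0.006,0],[0,18,0,-0.06,-0.105,-0.006,0],[0,24,0,-0.08,-0.14,-0.006,0],[0,30,0,-0.1,-0.175,-0.006,0]],
])

```text
t: 1.93
tcp_pos: [0.306, 0.1385, 0.3]
ee_rot: [179.8, -30.1, 164.5]
contact_force: [1.6, 1.6, -0.5]
grip_width: 0.0928
grasp_force: 0.0
```

Run:
```python
from h import *
print(r.state()["joints"].round(1))
delta([.37,-.14,.30],30)
delta([.398,-.30,.15],30)
```

```text
[ -2.7   7.5  92.7   7.  109.2 -76.6]
delta [0.2, -0.1, -0.0, -0.1178, -0.2509, -0.0693]
delta [0.2, -0.1, -0.0, -0.2534, -0.398, 0.0249]
```

play_rows([
  [[0,0,0,-0.015,-0.035,-0.01,0],[0,0,0,-0.03,-0.07,-0.02,0],[0,0,0,-0.045,-0.105,-0.03,0],[0,0,0,-0.06,-0.14,-0.04,0],[0,0,0,-0.075,-0.175,-0.045,0]],
])

```text
t: 2.35
tcp_pos: [0.3433, -0.054, 0.3007]
ee_rot: [-180.0, -29.9, 164.4]
contact_force: [1.2, 0.8, 0.1]
grip_width: 0.0929
grasp_force: 0.0
```

Run:
```python
from h import *
print(r.state()["joints"].round(1))
delta(np.array([.407,-.302,.12])-.0095*f,30)
```

```text
[-23.3  11.5  87.5  -4.1 110.6 -98.1]
delta [0.0, 0.1, -0.1, -0.1929, -0.2217, 0.0975]
```

play_rows([
  [[0,0,0,-0.025,-0.03,0.01,0],[0,0,0,-0.05,-0.058,0.025,0],[0,0,0,-0.074,-0.085,0.037,0],[0,0,0,-0.098,-0.112,0.05,0],[0,0,0,-0.12,-0.14,0.06,0]],
])

```text
t: 2.77
tcp_pos: [0.3763, -0.2077, 0.1868]
ee_rot: [180.0, -30.0, 164.4]
contact_force: [-0.4, 0.5, -0.1]
grip_width: 0.0928
grasp_force: 0.0
```

Run:
```python
from h import *
delta(np.array([.407,-.302,.1])-.0095*f,30)
import cv2
cv2.imwrite("pics/w1.png",r.read_camera("wrist")[:,:,::-1])
for c in ["wrist","side"]:
    if c=="side": r.read_camera(c)
    print(c,[(x["location"],x["score"]) for x in r.spot_point(c,"plate")])
```

```text
delta [0.1, -0.0, -0.1, -0.0827, -0.0826, 0.0524]
wrist [([0.4053, -0.2943, -0.0038], 0.69)]
side [([0.4092, -0.2987, -0.0019], 0.84)]
```

play_rows([
  [[0,0,0,-0.025,-0.025,0.01,0],[0,0,0,-0.05,-0.05,0.025,0],[0,0,0,-0.083,-0.081,0.052,0],[0,0,0,-0.083,-0.081,0.052,0],[0,0,0,-0.083,-0.081,0.052,0]],
])

```text
t: 3.38
tcp_pos: [0.3983, -0.2964, 0.1004]
ee_rot: [179.9, -30.2, 164.4]
contact_force: [0.2, 0.2, -0.9]
grip_width: 0.0928
grasp_force: 0.0
```

Run:
```python
from h import *
r.read_camera("top")
a=[x["location"] for x in r.spot_point("top","plate")][:1]
r.read_camera("wrist")
print(a,[(x["location"],x["score"]) for x in r.spot_point("wrist","plate")])
delta(np.array([.407,-.3005,.0225])-.0095*f,30)
```

```text
[] [([0.4052, -0.2963, -0.0039], 0.81)]
delta [-0.0, 0.1, -0.0, -0.0397, -0.0026, 0.071]
```

play_rows([
  [[0,0,0,-0.014,-0.001,0.024,0],[0,0,0,-0.027,-0.002,0.047,0],[0,0,0,-0.04,-0.002,0.071,0],[0,0,0,-0.04,-0.002,0.071,0],[0,0,0,-0.04,-0.002,0.071,0]],
])

```text
t: 4.0
tcp_pos: [0.3973, -0.2972, 0.0213]
ee_rot: [180.0, -30.1, 164.5]
contact_force: [0.3, 0.0, -0.1]
grip_width: 0.0927
grasp_force: 0.0
```

play_rows([
  [[0,0,0,0,0,0,200],[0,0,0,0,0,0,255],[0,0,0,0,0,0,255],[0,0,0,0,0,0,255],[0,0,0,0,0,0,255]],
])

```text
t: 4.42
tcp_pos: [0.3979, -0.2987, 0.0212]
ee_rot: [-180.0, -29.9, 164.4]
contact_force: [-0.2, 0.1, -0.3]
grip_width: 0.0643
grasp_force: 0.0
```

play_rows([
  [[0,0,0,0,0,0,255],[0,0,0,0,0,0,255],[0,0,0,0,0,0,255]],
])

```text
t: 4.67
tcp_pos: [0.3974, -0.2984, 0.0204]
ee_rot: [-180.0, -30.0, 164.4]
contact_force: [-0.3, -0.0, 0.9]
grip_width: 0.044
grasp_force: 0.0
```

Run:
```python
from h import *
import cv2
delta(r.state()["tcp_pos"]+[0,0,.05],30)
cv2.imwrite("pics/s1.png",r.read_camera("side")[:,:,::-1])
```

```text
delta [0.0, -0.0, -0.1, 0.025, -0.0, -0.0433]
```

play_rows([
  [[0,0,0,0,0,0,255],[0,0,0,0,0,0,255],[0,0,0,0,0,0,255],[0,0,0,0,0,0,255],[0,0,0,0,0,0,255]],
])

```text
t: 5.13
tcp_pos: [0.3974, -0.2981, 0.0202]
ee_rot: [180.0, -30.0, 164.4]
contact_force: [0.4, 1.2, 0.0]
grip_width: 0.0335
grasp_force: 30.0
```

play_rows([
  [[0,0,0,0.005,0,-0.0087,255],[0,0,0,0.0125,0,-0.0217,255],[0,0,0,0.02,0,-0.0346,255],[0,0,0,0.025,0,-0.0433,255],[0,0,0,0.025,0,-0.0433,255]],
])

```text
t: 5.55
tcp_pos: [0.3985, -0.2995, 0.0725]
ee_rot: [-179.9, -29.8, 164.4]
contact_force: [0.8, 0.2, -2.8]
grip_width: 0.0335
grasp_force: 30.0
```

Run:
```python
from h import *
import cv2
s=r.state();print(s["tcp_pos"],s["grasp_force"],s["wrist_torque"])
cv2.imwrite("pics/s2.png",r.read_camera("side")[:,:,::-1])
print([(x["location"],x["score"]) for x in r.spot_point("side","plate")])
```

```text
[ 0.39851951 -0.29952025  0.07251778] 29.99909073114395 [-0.19013946 -0.48975629 -0.04017529]
[]
```

View pics/s2.png

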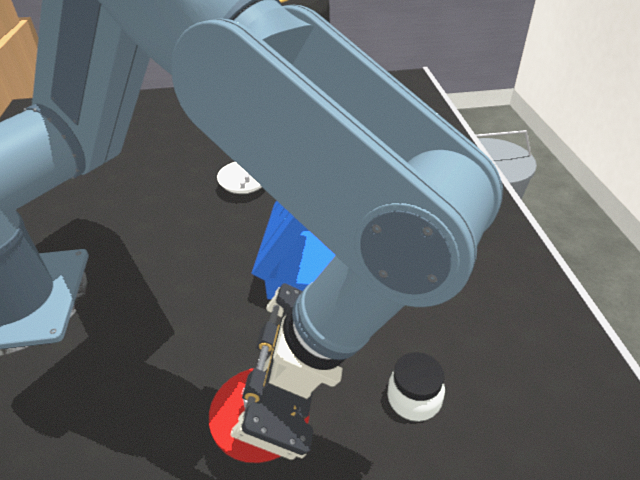

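The plate hangs level at about (250,410), held by its hub, and the jar at (415,385) is untouched.

```bash
cat >> h.py <<'E'
def plate(u,v,z): return case(u-.0095,v,z+.0205)
E
python3 - <<'E'
from h import *
s=r.state(); p=s["tcp_pos"]-C
print("uv",p@f+.0825,p@l)
delta(plate(.15,0,.17))
delta(plate(.15,-.2,.17))
E
```

```text
uv 0.034609419745166375 -0.32990670991781723
delta [0.0, 0.1, -0.1, -0.0315, 0.33, -0.1568]
delta [0.0, 0.1, -0.1, -0.0317, 0.13, -0.1568]
```

play_rows([
  [[0,0,0,0.005,0.01,-0.03,255],[0,0,0,-0.005,0.03,-0.06,255],[0,0,0,-0.015,0.055,-0.09,255],[0,0,0,-0.025,0.08,-0.12,255],[0,0,0,-0.03,0.1,-0.15,255]],
])

```text
t: 6.07
tcp_pos: [0.5226, -0.2274, 0.1846]
ee_rot: [179.9, -30.1, 164.5]
contact_force: [0.4, -0.4, -4.6]
grip_width: 0.0337
grasp_force: 30.0
```

Run:
```python
from h import *
delta(plate(.15,0,.17))
```

```text
delta [0.1, -0.1, -0.0, -0.0009, 0.228, -0.007]
```

play_rows([
  [[0,0,0,0,0.03,-0.007,255],[0,0,0,0,0.06,-0.007,255],[0,0,0,0,0.09,-0.007,255],[0,0,0,0,0.11,-0.007,255],[0,0,0,0,0.12,-0.007,255]],
])

```text
t: 6.48
tcp_pos: [0.5573, -0.1115, 0.19]
ee_rot: [179.9, -30.1, 164.6]
contact_force: [0.3, 1.1, -3.7]
grip_width: 0.0335
grasp_force: 30.0
```

Run:
```python
from h import *
delta(plate(.15,0,.17))
import cv2
cv2.imwrite("pics/s3.png",r.read_camera("side")[:,:,::-1])
```

```text
delta [0.0, -0.1, 0.1, -0.0018, 0.1069, -0.0014]
```

View pics/s3.png

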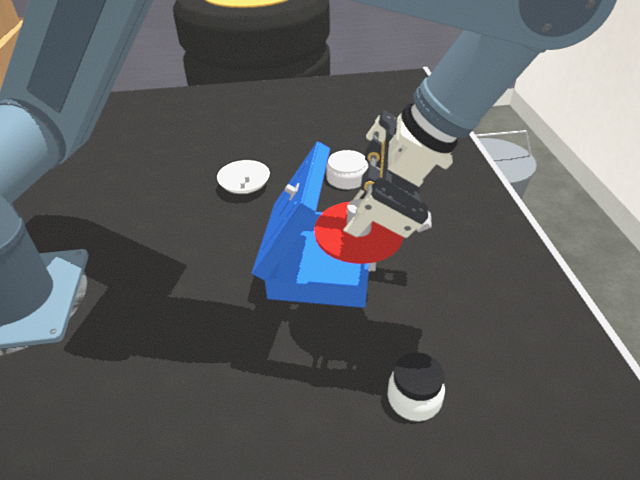

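The forearm and wrist are well above the lid. The plate, at (360,230), is held tilted forward of the lid's rim as planned, so I'll carry on.

play_rows([
  [[0,0,0,0,0.03,0,255],[0,0,0,0,0.06,0,255],[0,0,0,-0.001,0.09,0,255],[0,0,0,-0.002,0.107,-0.001,255],[0,0,0,-0.002,0.107,-0.001,255]],
])

```text
t: 6.95
tcp_pos: [0.5885, -0.0096, 0.1904]
ee_rot: [179.9, -30.0, 164.6]
contact_force: [-0.9, -0.7, -3.6]
grip_width: 0.0339
grasp_force: 30.0
```

Run:
```python
from h import *
for a in [(.135,0,.13),(.115,0,.105),(.099,0,.085),(.097,0,.06)]: delta(plate(*a))
r.read_camera("side")
for n in ["lid_hinge","hasp_hinge","case","lid_edge","hasp_tab","plate"]:
    print(n,[((x["location"]-C)@f+.0825,(x["location"]-C)@l,x["location"][2],x["score"]) for x in r.spot_point("side",n)][:1])
```

```text
delta [-0.0, -0.0, 0.1, -0.0063, 0.0004, 0.0425]
delta [-0.0, -0.0, 0.1, -0.0015, 0.0005, 0.0741]
delta [-0.0, -0.0, 0.1, 0.0023, 0.0005, 0.0995]
delta [-0.0, -0.0, 0.1, -0.0085, 0.0005, 0.1221]
lid_hinge [(np.float64(3.319930641366986e-05), np.float64(-0.0008699329654142766), 0.0413, 0.76)]
hasp_hinge [(np.float64(0.18060197942418338), np.float64(-0.0005016303988828047), 0.0736, 0.63)]
case [(np.float64(0.08187324713058267), np.float64(-0.0011077819463581949), -0.0012, 0.6)]
lid_edge [(np.float64(0.06155353532198146), np.float64(-0.0015542256890567537), 0.2002, 0.9)]
hasp_tab [(np.float64(0.24645377940146657), np.float64(0.0011568145811798602), 0.1185, 0.93)]
plate [(np.float64(0.15573701295300435), np.float64(-0.002519907482719557), 0.1702, 0.65)]
```

Everything agrees with the model to 1–4 mm, so I'll lower the plate.

play_rows([
  [[0,0,0,-0.003,0.001,0.021,255],[0,0,0,-0.0063,0.001,0.0425,255],[0,0,0,-0.0015,0.001,0.074,255],[0,0,0,0.0022,0.001,0.0995,255],[0,0,0,0.0022,0.001,0.0995,255]],
])

```text
t: 7.72
tcp_pos: [0.5331, 0.0035, 0.1026]
ee_rot: [-180.0, -30.6, 164.4]
contact_force: [-0.9, 0.6, -3.2]
grip_width: 0.0333
grasp_force: 30.0
```

Run:
```python
from h import *
for a in [(.095,0,.06),(.091,0,.035),(.089,0,.015),(.089,0,.008)]: delta(plate(*a))
import cv2
cv2.imwrite("pics/s4.png",r.read_camera("side")[:,:,::-1])
for n in ["plate"]:
    print(n,[((x["location"]-C)@f+.0825,(x["location"]-C)@l,x["location"][2],x["score"]) for x in r.spot_point("side",n)][:1])
```

```text
delta [0.0, -0.6, -0.1, -0.0122, 0.0026, 0.0185]
delta [0.0, -0.6, -0.1, -0.0215, 0.0026, 0.042]
delta [0.0, -0.6, -0.1, -0.03, 0.0027, 0.0603]
delta [0.0, -0.6, -0.1, -0.0335, 0.0027, 0.0663]
plate [(np.float64(0.0964047308428817), np.float64(-0.004860911456405524), 0.0852, 0.63)]
```

View pics/s4.png

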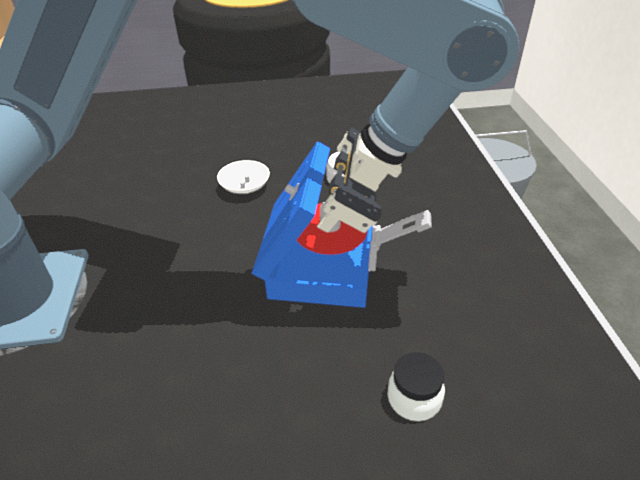

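The plate, at (335,235), is now under the lid, with the lid and hasp unmoved and no contact force. I'll lower it to the floor.

play_rows([
  [[0,0,0,-0.012,0.0026,0.0185,255],[0,0,0,-0.0215,0.0026,0.042,255],[0,-0.5,0,-0.03,0.0026,0.06,255],[0,-0.5,0,-0.0325,0.0026,0.065,255],[0,-0.5,0,-0.0335,0.0026,0.0665,255]],
])

```text
t: 8.23
tcp_pos: [0.5365, 0.0058, 0.037]
ee_rot: [180.0, -29.4, 164.4]
contact_force: [-4.3, 1.1, 29.1]
grip_width: 0.0335
grasp_force: 35.4
```

Run:
```python
from h import *
s=r.state();p=s["tcp_pos"]-C;print(s["contact_force"],p@f+.092,p@l,p[2]-.0205)
delta(plate(.089,0,.0055))
```

```text
[-4.26643103  1.06267697 29.05054505] 0.09648224703411858 0.0005109349317271168 0.01654178845698213
delta [0.1, 0.6, -0.1, 0.0011, -0.0005, 0.0133]
```

play_rows([
  [[0,0.6,0,0.008,0,-0.004,255],[0,0.6,0,0.012,0,0,255],[0,0.6,0,0.012,0,0,255]],
])

```text
t: 8.48
tcp_pos: [0.5258, 0.0088, 0.0383]
ee_rot: [180.0, -30.0, 164.4]
contact_force: [-0.0, 0.2, -2.4]
grip_width: 0.0332
grasp_force: 34.6
```

Run:
```python
from h import *
s=r.state();p=s["tcp_pos"]-C;print(s["contact_force"],p@f+.092,p@l,p[2]-.0205)
delta(plate(.089,0,.02))
import cv2
I=r.read_camera("side")[:,:,::-1]
print([((x["location"]-C)@f+.0825,(x["location"]-C)@l,x["location"][2],x["score"]) for x in r.spot_point("side","plate")][:1])
cv2.imwrite("pics/s5.png",cv2.resize(I[120:340,200:480],None,fx=2.8,fy=2.7,interpolation=cv2.INTER_CUBIC))
```

```text
[-0.04342297  0.21759879 -2.4396018 ] 0.08538096321862639 0.0005889765891770658 0.01782472713294572
delta [0.0, 0.0, -0.1, -0.002, -0.0006, -0.0037]
[(np.float64(0.09530339427357393), np.float64(-0.0016380155907118514), 0.0241, 0.73)]
```

View pics/s5.png

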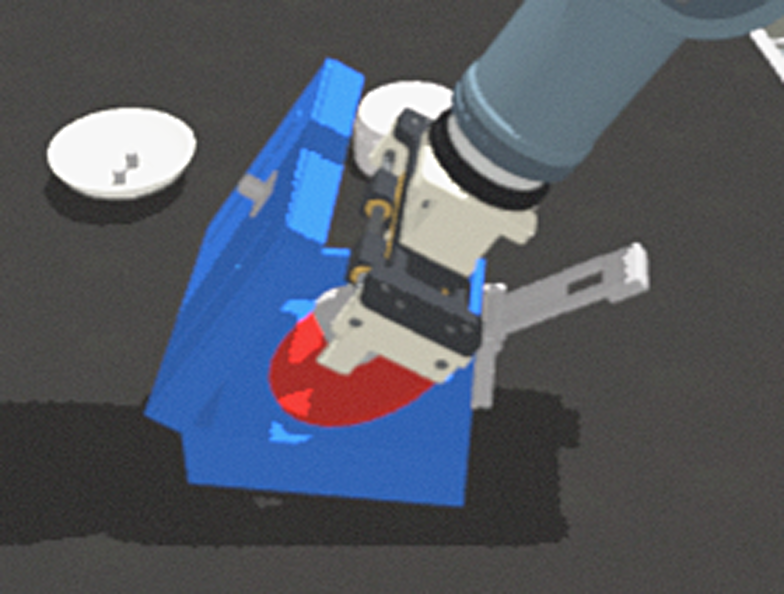

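Cropped side view: the plate's front edge had caught on the front wall, so it turned in the grip and its front, near (430,380), is high. I'll shift it back about 10 mm and lower it, so the back rim meets the floor first and the plate levels.

play_rows([
  [[0,0,0,0.005,0,0.003,255],[0,0,0,0.0087,0,0.005,255],[0,0,0,0.0087,0,0.005,255],[0,0,0,0.0067,0,0.0085,255],[0,0,0,0.0057,0,0.0102,255]],
])

```text
t: 9.0
tcp_pos: [0.5168, 0.0116, 0.0333]
ee_rot: [180.0, -29.9, 164.4]
contact_force: [4.8, -0.8, 12.8]
grip_width: 0.0336
grasp_force: 35.7
```

Run:
```python
from h import *
s=r.state();p=s["tcp_pos"]-C;print(s["contact_force"],p@f+.092,p@l,p[2]-.0205)
delta(s["tcp_pos"]-[0,0,.005])
r.read_camera("side")
print([((x["location"]-C)@f+.0825,(x["location"]-C)@l,x["location"][2],x["score"]) for x in r.spot_point("side","plate")][:1])
```

```text
[ 4.84285485 -0.82492408 12.78515587] 0.0760335873411989 0.0008320843455405912 0.012767365051193826
delta [0.1, 0.1, -0.1, -0.0025, -0.0, 0.0043]
[(np.float64(0.08534153061247025), np.float64(-0.0020138777962911223), 0.0229, 0.86)]
```

play_rows([
  [[0,0,0,-0.003,0,0.001,255],[0,0,0,-0.005,0,0.003,255],[0,0,0,-0.0055,0,0.0045,255],[0,0,0,-0.006,0,0.005,255]],
])

```text
t: 9.43
tcp_pos: [0.5201, 0.0106, 0.0268]
ee_rot: [180.0, -29.9, 164.4]
contact_force: [5.0, -1.9, 13.7]
grip_width: 0.0334
grasp_force: 36.3
```

Run:
```python
from h import *
import cv2
s=r.state();p=s["tcp_pos"]-C;print(s["contact_force"],p@f+.092,p@l,p[2]-.0205)
I=r.read_camera("side")[:,:,::-1]
print([((x["location"]-C)@f+.0825,(x["location"]-C)@l,x["location"][2],x["score"]) for x in r.spot_point("side","plate")][:1])
cv2.imwrite("pics/s6.png",cv2.resize(I[120:340,200:480],None,fx=2.8,fy=2.7,interpolation=cv2.INTER_CUBIC))
```

```text
[ 5.03733944 -1.90782811 13.70078864] 0.07945685888267238 0.0007482043957600685 0.006264388197515902
[(np.float64(0.08691572240259884), np.float64(-0.0009546704474250793), 0.0136, 0.9)]
```

View pics/s6.png

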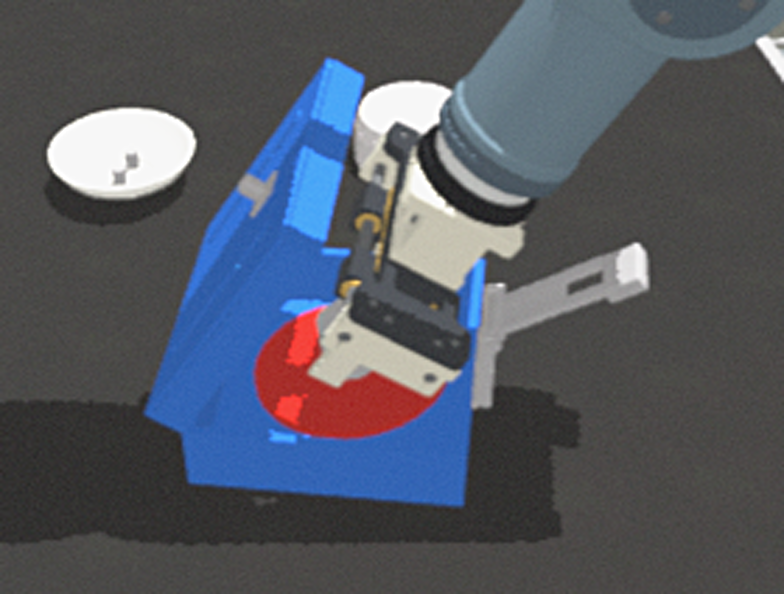

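The plate is nearly level now (ellipse centred at (345,370)) and clear of the walls. I'll release it.

play_rows([
  [[0,0,0,-0.006,0,0.005,150],[0,0,0,0,0,0,100],[0,0,0,0,0,0,70],[0,0,0,0,0,0,70],[0,0,0,0,0,0,70]],
])

```text
t: 9.95
tcp_pos: [0.518, 0.0112, 0.0242]
ee_rot: [-180.0, -30.1, 164.4]
contact_force: [0.5, -0.1, -0.2]
grip_width: 0.0605
grasp_force: 0.0
```

play_rows([
  [[0,0,0,0,0,0,70],[0,0,0,0,0,-0.015,70],[0,0,0,0,0,-0.04,70],[0,0,0,0,0,-0.07,70],[0,0,0,0,0,-0.09,70]],
])

```text
t: 10.37
tcp_pos: [0.5626, -0.0012, 0.1036]
ee_rot: [180.0, -30.0, 164.4]
contact_force: [0.0, -0.8, 0.2]
grip_width: 0.0678
grasp_force: 0.0
```

Run:
```python
from h import *
import cv2
I=r.read_camera("side")[:,:,::-1]
print([((x["location"]-C)@f+.0825,(x["location"]-C)@l,x["location"][2],x["score"]) for x in r.spot_point("side","plate")][:1])
cv2.imwrite("pics/s7.png",cv2.resize(I[120:340,200:480],None,fx=2.8,fy=2.7,interpolation=cv2.INTER_CUBIC))
```

```text
[(np.float64(0.08732789842149007), np.float64(-0.0009441381423146507), 0.0041, 0.73)]
```

View pics/s7.png

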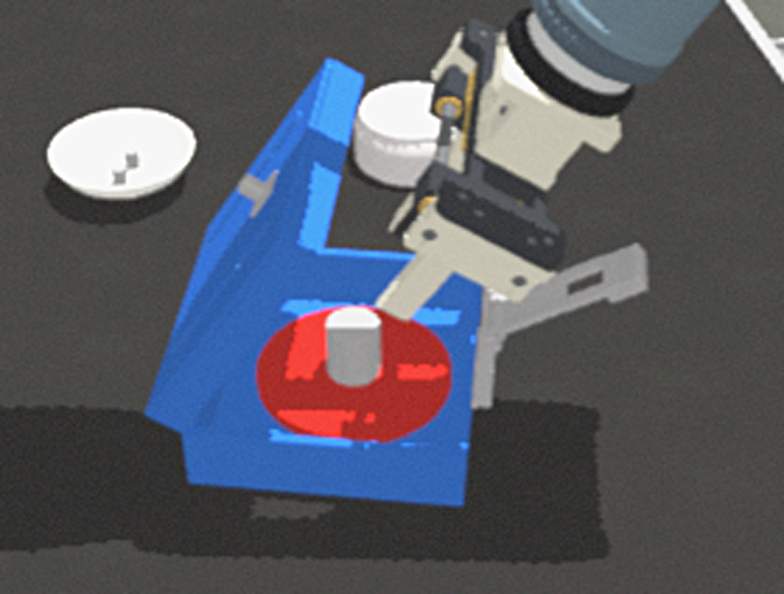

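The plate lies flat in the case, hub up at (353,345), lid open and hasp off. Next I'll move the gripper out, up and over behind the lid.

Run:
```python
from h import *
for u,v,z,t in [(.14,0,.17,30),(.17,.0,.23,30),(.15,.02,.28,15),(.10,.045,.28,10),(.02,.045,.27,0)]: delta(case(u,v,z),t)
```

```text
delta [0.1, 0.3, -0.1, 0.0116, -0.0007, -0.069]
delta [0.1, 0.3, -0.1, 0.0153, -0.0006, -0.1359]
delta [0.1, -14.7, -0.1, 0.0575, 0.0194, -0.1694]
delta [0.1, -19.7, -0.1, 0.1009, 0.0443, -0.1446]
delta [0.0, -29.7, -0.1, 0.1654, 0.0442, -0.0962]
```

play_rows([
  [[0,0,0,0.006,0,-0.035,70],[0,0,0,0.012,0,-0.069,150],[0,0,0,0.014,0,-0.105,255],[0,0,0,0.015,0,-0.14,255],[0,-5,0,0.035,0.01,-0.16,255]],
])

```text
t: 10.88
tcp_pos: [0.6167, -0.0085, 0.2468]
ee_rot: [-179.9, -25.9, 164.1]
contact_force: [0.7, -0.1, -3.5]
grip_width: 0.0453
grasp_force: 0.0
```

Run:
```python
from h import *
for u,v,z,t in [(.15,.02,.28,15),(.10,.045,.28,10),(.02,.045,.27,0),(.01,.045,.19,0)]: delta(case(u,v,z),t)
```

```text
delta [-0.0, -10.9, -0.3, 0.0309, 0.0117, -0.022]
delta [-0.0, -15.9, -0.3, 0.076, 0.0364, -0.0001]
delta [-0.0, -25.9, -0.3, 0.1436, 0.036, 0.0438]
delta [-0.0, -25.9, -0.3, 0.1176, 0.0361, 0.1202]
```

play_rows([
  [[0,-6,0,0.03,0.012,-0.022,255],[0,-12,0,0.055,0.024,-0.01,255],[0,-18,0,0.08,0.036,0,255],[0,-24,0,0.115,0.036,0.022,255],[0,-26,0,0.1436,0.036,0.044,255]],
])

```text
t: 11.3
tcp_pos: [0.4748, 0.0716, 0.2784]
ee_rot: [180.0, 1.2, 164.5]
contact_force: [0.3, -0.1, 0.6]
grip_width: 0.0121
grasp_force: 0.0
```

Run:
```python
from h import *
for u,v,z,t in [(.02,.045,.27,0),(.01,.045,.19,0)]: delta(case(u,v,z),t)
```

```text
delta [0.0, 1.2, 0.0, -0.0099, -0.0025, 0.0086]
delta [0.0, 1.2, 0.0, 0.0017, -0.0025, 0.0884]
```

play_rows([
  [[0,1.2,0,0.0,-0.0025,0.03,255],[0,1.2,0,0.0,-0.0025,0.06,255],[0,1.2,0,0.0,-0.0025,0.092,255],[0,1.2,0,0.0,-0.0025,0.092,255],[0,1.2,0,0,-0.0025,0.092,255]],
])

```text
t: 11.72
tcp_pos: [0.4773, 0.0674, 0.1854]
ee_rot: [-179.9, -0.6, 164.4]
contact_force: [-0.4, 0.4, 0.3]
grip_width: 0.0006
grasp_force: 0.0
```

Run:
```python
from h import *
s=r.state();p=s["tcp_pos"]-C;print(s["contact_force"],p@f+.0825,p@l,p[2])
for u,z in [(.0533,.187),(.0884,.169),(.1174,.1417),(.1384,.108),(.145,.088),(.15,.068)]: delta(case(u,.045,z),0)
```

```text
[-0.42769245  0.41079565  0.28241716] 0.013540291500506882 0.04405852170316998 0.18538267464519734
delta [-0.1, -0.6, -0.1, -0.0397, 0.001, -0.0021]
delta [-0.1, -0.6, -0.1, -0.075, 0.0011, 0.0156]
delta [-0.1, -0.6, -0.1, -0.1043, 0.0011, 0.0425]
delta [-0.1, -0.6, -0.1, -0.1257, 0.0012, 0.076]
delta [-0.1, -0.6, -0.1, -0.1325, 0.0012, 0.0959]
delta [-0.1, -0.6, -0.1, -0.1377, 0.0012, 0.1159]
```

play_rows([
  [[0,0,0,-0.02,0.001,0,255],[0,0,0,-0.04,0.001,0,255],[0,0,0,-0.058,0.001,0.006,255],[0,0,0,-0.075,0.001,0.016,255],[0,0,0,-0.09,0.001,0.028,255]],
])

```text
t: 12.13
tcp_pos: [0.5688, 0.0435, 0.1607]
ee_rot: [180.0, -0.1, 164.4]
contact_force: [-1.0, -0.8, 0.4]
grip_width: 0.0001
grasp_force: 0.4
```

Run:
```python
from h import *
s=r.state();p=s["tcp_pos"]-C;print(s["contact_force"],p@f+.0825,p@l,p[2])
for u,z in [(.1174,.1417),(.1384,.108),(.145,.088),(.15,.068)]: delta(case(u,.045,z),0)
r.read_camera("side")
for n in ["lid_edge","catch","hasp_tab"]:
    print(n,[((x["location"]-C)@f+.0825,(x["location"]-C)@l,x["location"][2],x["score"]) for x in r.spot_point("side",n)][:1])
```

```text
[-1.02930844 -0.76104497  0.37967903] 0.10804624846862995 0.045505830967085034 0.16070751308847567
delta [0.0, -0.1, -0.1, -0.0094, -0.0005, 0.019]
delta [0.0, -0.1, -0.1, -0.0305, -0.0005, 0.0526]
delta [0.0, -0.1, -0.1, -0.0371, -0.0005, 0.0726]
delta [0.0, -0.1, -0.1, -0.0421, -0.0005, 0.0926]
lid_edge [(np.float64(0.11608385669855847), np.float64(-0.00023360062219163723), 0.1584, 0.97)]
catch [(np.float64(0.06788032709850017), np.float64(-0.0022902323578957284), 0.1441, 0.94)]
hasp_tab [(np.float64(0.24482613993612234), np.float64(0.00029033332295554104), 0.1163, 0.83)]
```

The lid is coming down (edge at 0.158), so I'll continue.

play_rows([
  [[0,0,0,-0.01,0,0.019,255],[0,0,0,-0.022,0,0.036,255],[0,0,0,-0.03,0,0.053,255],[0,0,0,-0.036,0,0.072,255],[0,0,0,-0.038,0,0.085,255]],
])

```text
t: 12.75
tcp_pos: [0.6033, 0.0339, 0.0741]
ee_rot: [180.0, -0.2, 164.4]
contact_force: [0.2, -0.3, 0.9]
grip_width: 0.0004
grasp_force: 0.4
```

play_rows([
  [[0,0,0,0,0,0.005,255],[0,0,0,0,0,0.009,255],[0,0,0,0,0,0.011,255],[0,0,0,0,0,0.011,255]],
])

```text
t: 13.08
tcp_pos: [0.6027, 0.0339, 0.0698]
ee_rot: [-180.0, -0.1, 164.5]
contact_force: [-12.9, 0.0, 32.7]
grip_width: 0.0004
grasp_force: 16.5
```

Run:
```python
from h import *
s=r.state();p=s["tcp_pos"]-C;print(s["contact_force"],p@f+.0825,p@l,p[2])
r.read_camera("side")
for n in ["lid_edge","catch","hasp_tab","hasp_hinge"]:
    print(n,[((x["location"]-C)@f+.0825,(x["location"]-C)@l,x["location"][2],x["score"]) for x in r.spot_point("side",n)][:1])
```

```text
[-12.85974415   0.03447938  32.71412645] 0.1433405009417095 0.04529979426162385 0.06978264702230501
lid_edge [(np.float64(0.1630484997929526), np.float64(-0.0038130278132628252), 0.0706, 0.74)]
catch [(np.float64(0.11167866660107009), np.float64(0.00030889380634217204), 0.0896, 0.81)]
hasp_tab [(np.float64(0.24944999381219685), np.float64(-0.002163230479498124), 0.1173, 0.75)]
hasp_hinge [(np.float64(0.17959056052314615), np.float64(0.00015184630814237335), 0.0735, 0.72)]
```

Run:
```python
from h import *
for u,z in [(.145,.2),(.2475,.2),(.2475,.1135)]: delta(case(u,0.0,z),0)
```

```text
delta [-0.0, -0.0, -0.0, -0.0016, -0.0453, -0.1302]
delta [-0.0, -0.0, -0.0, -0.1041, -0.0453, -0.1303]
delta [-0.0, -0.0, -0.0, -0.1042, -0.0453, -0.0438]
```

play_rows([
  [[0,0,0,0,0,-0.03,200],[0,0,0,0,-0.02,-0.06,100],[0,0,0,0,-0.03,-0.095,50],[0,0,0,-0.025,-0.045,-0.12,50],[0,0,0,-0.055,-0.045,-0.13,50]],
])

```text
t: 13.75
tcp_pos: [0.6444, -0.0261, 0.2003]
ee_rot: [-180.0, 0.2, 164.4]
contact_force: [1.6, -0.5, 1.1]
grip_width: 0.0287
grasp_force: 0.0
```

play_rows([
  [[0,0,0,-0.025,0,0,50],[0,0,0,-0.05,0,0,50],[0,0,0,-0.05,0,0,50]],
])

```text
t: 14.0
tcp_pos: [0.6951, -0.0392, 0.1936]
ee_rot: [180.0, -0.1, 164.4]
contact_force: [-2.3, -0.8, -0.9]
grip_width: 0.0493
grasp_force: 0.0
```

Run:
```python
from h import *
s=r.state();p=s["tcp_pos"]-C;print(s["grip_width"],p@f+.0825,p@l,p[2])
P=[]
for c in ["side","top","wrist"]:
    r.read_camera(c)
    for n in ["hasp_tab","lid_edge","catch"]: print(c,n,[((x["location"]-C)@f+.0825,(x["location"]-C)@l,x["location"][2],x["score"]) for x in r.spot_point(c,n)][:1])
delta(case(.2475,0.0,.1135),0)
```

```text
0.049318366817811515 0.2519156267391895 -0.0004889649056424514 0.19356403247460868
side hasp_tab [(np.float64(0.24802231196420815), np.float64(0.001488032937584191), 0.1198, 0.8)]
side lid_edge [(np.float64(0.1654583620756376), np.float64(-0.0012767778692525274), 0.0702, 0.93)]
side catch [(np.float64(0.11296376925523603), np.float64(0.0012879296423847176), 0.082, 0.87)]
top hasp_tab []
top lid_edge [(np.float64(0.2396102537008179), np.float64(-0.24658219356244004), -0.0021, 0.46)]
top catch []
wrist hasp_tab [(np.float64(0.24534599745510838), np.float64(0.0017835674505971844), 0.1132, 0.83)]
wrist lid_edge [(np.float64(0.166524014801554), np.float64(-0.0002548266631047652), 0.0732, 0.87)]
wrist catch [(np.float64(0.1181131398776835), np.float64(0.0010555889600343815), 0.091, 0.6)]
delta [-0.0, -0.3, -0.1, 0.0005, -0.0002, 0.0788]
```

play_rows([
  [[0,0,0,0,0.0,0,50],[0,0,0,0,0,0.015,50],[0,0,0,0,0,0.035,50],[0,0,0,0,0,0.06,50],[0,0,0,0,0,0.079,50]],
])

```text
t: 15.02
tcp_pos: [0.6913, -0.0376, 0.1116]
ee_rot: [-180.0, -0.3, 164.4]
contact_force: [0.2, -0.0, 0.7]
grip_width: 0.0749
grasp_force: 0.0
```

play_rows([
  [[0,0,0,0,0,0,255],[0,0,0,0,0,0,255],[0,0,0,0,0,0,255],[0,0,0,0,0,0,255],[0,0,0,0,0,0,255]],
])

```text
t: 15.43
tcp_pos: [0.6927, -0.0379, 0.115]
ee_rot: [180.0, -0.1, 164.4]
contact_force: [0.3, -0.4, -0.4]
grip_width: 0.0459
grasp_force: 0.0
```

play_rows([
  [[0,0,0,0,0,0,255],[0,0,0,0,0,0,255],[0,0,0,0,0,0,255]],
])

```text
t: 15.68
tcp_pos: [0.6922, -0.0389, 0.114]
ee_rot: [-179.9, -0.2, 164.4]
contact_force: [-0.0, -3.9, 1.8]
grip_width: 0.0335
grasp_force: 30.0
```

Run:
```python
from h import *
s=r.state();p=s["tcp_pos"]-C;u,z=p@f+.0825,p[2];print(s["grip_width"],s["grasp_force"],u,p@l,z)
for a in [135,120,105,90,75,60,45,30,15,5,0]:
    a=np.radians(a); delta(case(.1765-.083*np.cos(a)+.0035*np.sin(a),p@l,.074+.083*np.sin(a)+.0035*np.cos(a)-.004),0)
```

```text
0.03350663457816676 29.993100464344025 0.24897266666388368 -0.0009231971352826121 0.1139803527809104
delta [-0.1, -0.2, -0.1, 0.0113, -0.0, -0.0122]
delta [-0.1, -0.2, -0.1, 0.028, -0.0001, -0.0261]
delta [-0.1, -0.2, -0.1, 0.0477, -0.0001, -0.0351]
delta [-0.1, -0.2, -0.1, 0.0691, -0.0002, -0.0388]
delta [-0.1, -0.2, -0.1, 0.0907, -0.0002, -0.0368]
delta [-0.1, -0.2, -0.1, 0.111, -0.0002, -0.0293]
delta [-0.1, -0.2, -0.1, 0.1287, -0.0002, -0.0168]
delta [-0.1, -0.2, -0.1, 0.1426, -0.0002, -0.0001]
delta [-0.1, -0.2, -0.1, 0.1517, -0.0002, 0.0196]
delta [-0.1, -0.2, -0.1, 0.1547, -0.0002, 0.0338]
delta [-0.1, -0.2, -0.1, 0.1553, -0.0002, 0.041]
```

play_rows([
  [[0,0,0,0.0113,0,-0.0122,255],[0,0,0,0.028,0,-0.026,255],[0,0,0,0.0477,0,-0.035,255],[0,0,0,0.069,0,-0.0388,255],[0,0,0,0.069,0,-0.0388,255]],
])

```text
t: 16.1
tcp_pos: [0.6236, -0.02, 0.1545]
ee_rot: [-179.9, -0.2, 164.4]
contact_force: [-0.4, -5.2, 2.9]
grip_width: 0.0337
grasp_force: 30.0
```

Run:
```python
from h import *
s=r.state();p=s["tcp_pos"]-C;u,z=p@f+.0825,p[2];print(s["contact_force"],s["grip_width"],s["grasp_force"],u,p@l,z)
for a in [75,60,45,30,15,5,0]:
    a=np.radians(a); delta(case(.1765-.083*np.cos(a)+.0035*np.sin(a),p@l,.074+.083*np.sin(a)+.0035*np.cos(a)-.004),0)
r.read_camera("side")
for n in ["hasp_tab","lid_edge"]: print(n,[((x["location"]-C)@f+.0825,(x["location"]-C)@l,x["location"][2],x["score"]) for x in r.spot_point("side",n)][:1])
```

```text
[-0.41788449 -5.1759267   2.90230513] 0.033654586716579254 29.997923970222473 0.17784066325545433 -0.0011073777445985943 0.15446048682926183
delta [-0.1, -0.2, -0.1, 0.0194, -0.0, 0.0034]
delta [-0.1, -0.2, -0.1, 0.0398, -0.0, 0.011]
delta [-0.1, -0.2, -0.1, 0.0575, 0.0, 0.0235]
delta [-0.1, -0.2, -0.1, 0.0713, 0.0, 0.0402]
delta [-0.1, -0.2, -0.1, 0.0804, 0.0001, 0.0599]
delta [-0.1, -0.2, -0.1, 0.0835, 0.0001, 0.074]
delta [-0.1, -0.2, -0.1, 0.0841, 0.0001, 0.0812]
hasp_tab [(np.float64(0.1879515085565133), np.float64(-0.00043513578982356735), 0.1598, 0.63)]
lid_edge [(np.float64(0.16323226587781076), np.float64(0.000388903888473395), 0.0704, 0.89)]
```

play_rows([
  [[0,0,0,0.0194,0,0.0034,255],[0,0,0,0.04,0,0.011,255],[0,0,0,0.0575,0,0.0235,255],[0,0,0,0.0713,0,0.04,255],[0,0,0,0.0804,0,0.06,255]],
])

```text
t: 16.67
tcp_pos: [0.5448, 0.0016, 0.0947]
ee_rot: [-179.8, -0.4, 164.5]
contact_force: [-10.0, -6.8, 6.0]
grip_width: 0.0337
grasp_force: 30.0
```

Run:
```python
from h import *
s=r.state();p=s["tcp_pos"]-C;u,z=p@f+.0825,p[2];print(s["contact_force"],s["grip_width"],s["grasp_force"],u,p@l,z)
for a in [15,5,0]:
    a=np.radians(a); delta(case(.1765-.083*np.cos(a)+.0035*np.sin(a),p@l,.074+.083*np.sin(a)+.0035*np.cos(a)-.004),0)
```

```text
[-10.00795493  -6.77867063   6.0192314 ] 0.03372806181530526 30.005720257759094 0.09615813334542327 -0.0013155068721244782 0.09472025544010772
delta [-0.2, -0.4, -0.0, -0.0011, 0.0, -0.0001]
delta [-0.2, -0.4, -0.0, 0.0019, 0.0, 0.014]
delta [-0.2, -0.4, -0.0, 0.0025, 0.0001, 0.0212]
```

play_rows([
  [[0,0,0,0.001,0,0.01,255],[0,0,0,0.0015,0,0.016,255],[0,0,0,0.002,0,0.0215,255],[0,0,0,0.002,0,0.0215,255]],
])

```text
t: 17.0
tcp_pos: [0.5396, 0.003, 0.0703]
ee_rot: [-179.8, -1.0, 164.5]
contact_force: [-15.4, -3.9, 8.1]
grip_width: 0.0338
grasp_force: 31.7
```

Run:
```python
from h import *
s=r.state();p=s["tcp_pos"]-C;u,z=p@f+.0825,p[2];print(s["contact_force"],s["grip_width"],s["grasp_force"],u,p@l,z)
r.read_camera("side")
for n in ["hasp_tab","lid_edge","catch"]: print(n,[((x["location"]-C)@f+.0825,(x["location"]-C)@l,x["location"][2],x["score"]) for x in r.spot_point("side",n)][:1])
```

```text
[-15.35627221  -3.85752071   8.12131302] 0.033805816736352565 31.690168657332833 0.09074885480241142 -0.0013913117523098005 0.07034841605285722
hasp_tab [(np.float64(0.09416888848960789), np.float64(-0.000914899675973664), 0.0941, 0.55)]
lid_edge [(np.float64(0.15979070623353098), np.float64(0.00119863669308546), 0.0717, 0.64)]
catch [(np.float64(0.11621181665921068), np.float64(-0.00144340484125763), 0.0879, 0.78)]
```

The fingertips are at the lid. I'll release, lift, and check whether the hasp lies flat.

play_rows([
  [[0,0,0,-0.002,0,-0.001,150],[0,0,0,-0.002,0,-0.001,80],[0,0,0,-0.002,0,-0.001,80],[0,0,0,-0.002,0,-0.001,80],[0,0,0,-0.002,0,-0.02,80]],
])

```text
t: 17.62
tcp_pos: [0.5455, 0.0031, 0.0883]
ee_rot: [-180.0, -0.7, 164.4]
contact_force: [-0.3, -0.4, 0.5]
grip_width: 0.0602
grasp_force: 0.0
```

play_rows([
  [[0,0,0,0,0,-0.03,80],[0,0,0,0,0,-0.06,80],[0,0,0,0.0,0,-0.09,255],[0,0,0,0.0,0,-0.09,255],[0,0,0,0.0,0,-0.09,255]],
])

```text
t: 18.03
tcp_pos: [0.5497, 0.0023, 0.1832]
ee_rot: [180.0, -0.0, 164.4]
contact_force: [0.0, 1.0, -1.2]
grip_width: 0.0481
grasp_force: 0.0
```

Run:
```python
from h import *
import cv2
s=r.state();p=s["tcp_pos"]-C;u,z=p@f+.0825,p[2];print(s["contact_force"],s["grip_width"],u,p@l,z)
I=r.read_camera("side")[:,:,::-1]
for n in ["hasp_tab","lid_edge","catch"]: print(n,[((x["location"]-C)@f+.0825,(x["location"]-C)@l,x["location"][2],x["score"]) for x in r.spot_point("side",n)][:1])
cv2.imwrite("pics/s8.png",cv2.resize(I[120:340,200:480],None,fx=2.8,fy=2.7,interpolation=cv2.INTER_CUBIC))
delta(case(.0935,0,.085),0)
```

```text
[ 0.04103104  1.0094599  -1.15635622] 0.04814300547478977 0.10066435336998661 0.0006574279012442558 0.1832316719532902
hasp_tab [(np.float64(0.09503615589749567), np.float64(-0.0006743851375032297), 0.0932, 0.87)]
lid_edge [(np.float64(0.15922871949410314), np.float64(0.001354106641008903), 0.0706, 0.74)]
catch [(np.float64(0.11610004823105585), np.float64(8.221235137877321e-05), 0.0864, 0.92)]
delta [-0.0, -0.5, -0.1, 0.0039, -0.0003, 0.0946]
```

View pics/s8.png

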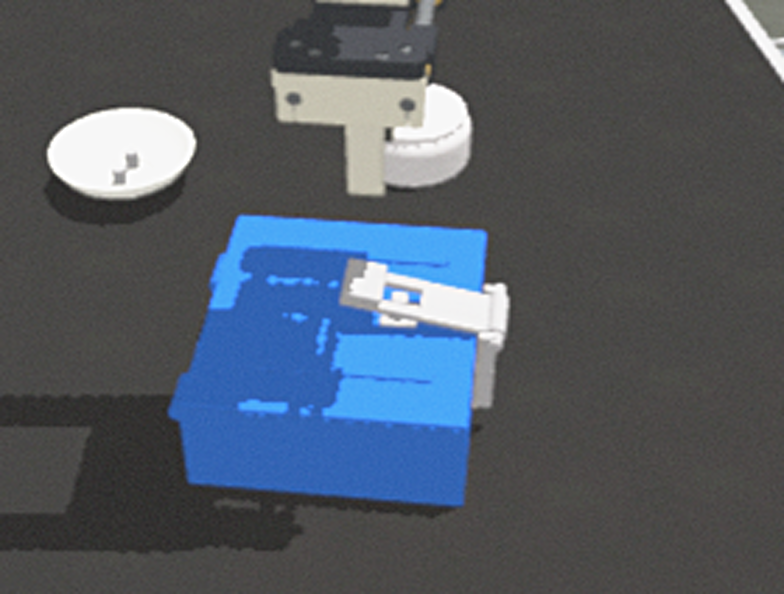

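The lid is shut, and the hasp's slot is over the stud at (398,300), but the tab at (360,285) is still about 12° up. I'll press it down with closed fingers.

play_rows([
  [[0,0,0,0.005,0,0,255],[0,0,0,0.005,0,0,255],[0,0,0,0.005,0,0.025,255],[0,0,0,0.005,0,0.055,255],[0,0,0,0.005,0,0.08,255]],
])

```text
t: 18.65
tcp_pos: [0.5424, 0.0039, 0.0998]
ee_rot: [180.0, -0.3, 164.4]
contact_force: [-0.1, -0.5, 0.4]
grip_width: 0.0019
grasp_force: 0.1
```

play_rows([
  [[0,0,0,0,0,0.006,255],[0,0,0,0,0,0.012,255],[0,0,0,0,0,0.016,255],[0,0,0,0,0,0.018,255],[0,0,0,0,0,0.018,255]],
])

```text
t: 19.07
tcp_pos: [0.5435, 0.0037, 0.0841]
ee_rot: [180.0, -0.2, 164.4]
contact_force: [-0.3, 0.2, -0.7]
grip_width: 0.0003
grasp_force: 0.0
```

play_rows([
  [[0,0,0,0,0,0.002,255],[0,0,0,0,0,0.004,255],[0,0,0,0,0,0.004,255],[0,0,0,0,0,0.004,255]],
])

```text
t: 19.4
tcp_pos: [0.5439, 0.0036, 0.0832]
ee_rot: [180.0, -0.1, 164.4]
contact_force: [-7.7, 1.4, 21.5]
grip_width: 0.0004
grasp_force: 11.1
```

Run:
```python
from h import *
s=r.state();p=s["tcp_pos"]-C;print(s["contact_force"],p@f+.0825,p@l,p[2])
```

```text
[-7.69446423  1.44540445 21.47170218] 0.09472471261491544 0.0004231170253049311 0.0832046018552553
```

Firm contact came at 0.0832, which is the expected tab top (0.0835) with the hasp flat. I'll lift off and check.

play_rows([
  [[0,0,0,0,0,-0.02,255],[0,0,0,0,0,-0.05,255],[0,0,0,0,0,-0.085,255],[0,0,0,0,0,-0.12,255],[0,0,0,0,0,-0.12,255]],
])

```text
t: 19.82
tcp_pos: [0.5478, 0.0029, 0.2076]
ee_rot: [179.9, 0.5, 164.4]
contact_force: [1.3, 0.7, 0.2]
grip_width: 0.0005
grasp_force: 0.0
```

Run:
```python
from h import *
import cv2
I=r.read_camera("side")[:,:,::-1]
for n in ["hasp_tab","lid_edge","catch"]: print(n,[((x["location"]-C)@f+.0825,(x["location"]-C)@l,x["location"][2],x["score"]) for x in r.spot_point("side",n)][:1])
cv2.imwrite("pics/s9.png",cv2.resize(I[120:340,200:480],None,fx=2.8,fy=2.7,interpolation=cv2.INTER_CUBIC))
print(r.state()["contact_force"])
```

```text
hasp_tab [(np.float64(0.08977910377495338), np.float64(-0.0019247462776841105), 0.0803, 0.57)]
lid_edge [(np.float64(0.164098747136035), np.float64(-0.001238735576870837), 0.0721, 0.71)]
catch [(np.float64(0.11867512661711135), np.float64(0.0009001190121109403), 0.0907, 0.89)]
[0.87043202 0.30877042 0.21602408]
```

View pics/s9.png

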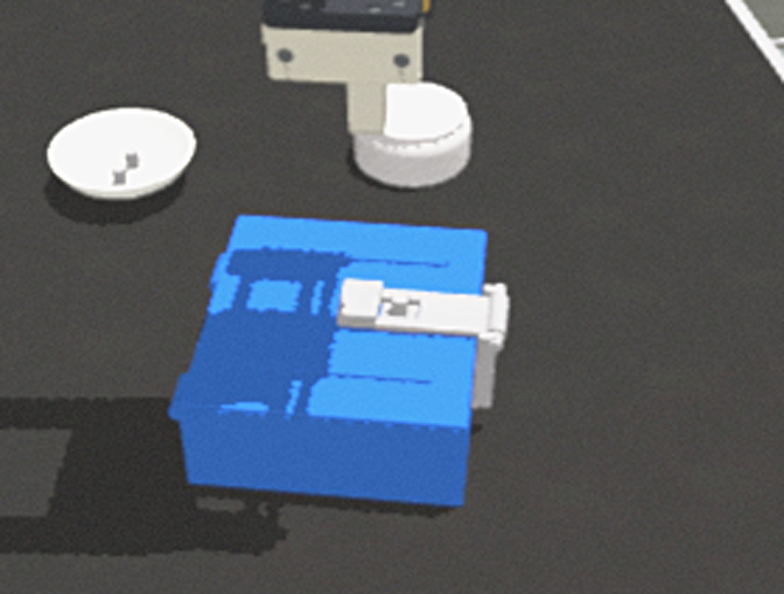

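The hasp lies flat with the stud in its slot at (400,305), the lid is shut and the gripper is clear. I'll hand the job in.

```bash
python3 -c "
from workcell import r
print(r.close_job())"
```

```text
the job is handed in; nothing more can be done
None
```

The job is handed in, though the hand-in call reported no verdict: the plate was flat in the case, hub up, before I shut the lid, and the last picture shows the lid shut, the hasp flat with the stud in its slot, and the arm clear.

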